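# Open the touch-latch cupboard of cup lids

### The job

The cup lids are in the wider of the two handleless cupboards on the counter. Its door is hinged on the left as you face it: press it in near the free (right) edge until the catch lets go, take the finger away so that the door springs ajar by itself, then push the door from behind until it stands at least square to the cupboard's front. Leave the narrow cupboard shut, and do not move, lift or knock over the tamper, the steel mug or the paper cup.

Things in the scene. Friction and masses are not known exactly. Their poses are not given: they have to be found in the camera images.
- wide_unit: Fixed cupboard, 164 mm wide, 180 mm deep, 200 mm tall, standing on the 12 mm board (top of the cupboard 212 mm above the counter). Plywood box with one dark-wood handleless door over its whole front. Origin: centre of its underside; x points from front to back, so the door faces -x; +y is the hinge side; z up.
- wide_door (a joint): Angle of the wide door: 0 shut, grows as it opens outward, 1.57 square to the front, at most 1.75 rad; negative when pressed in, stop at -0.045. Push-to-open: pressed past -0.025 rad (4 mm at the press point, 4 to 5 N) the catch lets go; finger away, a spring swings the door to about 0.4 rad within 1 s. Then it turns freely (friction 0.04 N m) and stays where left.
- wide_hinge (a point): Point on the hinge axis of the wide door, at the door's top edge (210 mm above the counter), in the plane of the door's inner face. It turns with the door: x points from outer to inner face, y from free edge to hinge. The door is 15 mm thick, 196 mm tall, and reaches 160 mm from hinge to free edge; when shut its inner face is 8 mm in front of the box.
- wide_press (a point): Point on the outer face of the wide door, 25 mm from its free edge (135 mm from the hinge axis) and 40 mm below its top edge, the place to press. It turns with the door; axes as for the hinge point.
- narrow_unit: Fixed cupboard, 114 mm wide, 180 mm deep, 200 mm tall, standing on the 12 mm board (top of the cupboard 212 mm above the counter). Plywood box with one dark-wood handleless door over its whole front. Origin: centre of its underside; x points from front to back, so the door faces -x; +y is the hinge side; z up. It stands beside the wide cupboard, fronts in line, on either side of it, with a gap of about 17 mm.
- narrow_door (a joint): Angle of the narrow door: 0 shut, grows as it opens outward, 1.57 square to the front, at most 1.75 rad; negative when pressed in, stop at -0.066. Push-to-open: pressed past -0.036 rad (3 mm at the press point, 4 to 5 N) the catch lets go; finger away, a spring swings the door to about 0.6 rad within 1 s. Then it turns freely (friction 0.04 N m) and stays where left. To be left shut.
- tamper: Loose steel coffee tamper standing upright, base 56 mm across, 88 mm tall, about 350 g; in front of the narrow cupboard. Origin: centre of its underside, z up its axis.
- steel_mug: Loose steel mug with a handle, 80 mm across, 95 mm tall, standing about 0.34 m in front of the cupboards' middle plane, outside the doors' swing. Origin: centre of its underside, z up.
- paper_cup: Loose paper cup, 80 mm across, 100 mm tall, standing about 0.34 m in front of the cupboards' middle plane, outside the doors' swing. Origin: centre of its underside, z up.
Mind the look-alikes: they are no part of the job. Leave any orange look-alike of the paper_cup alone.

How it is judged:
On the way, in this order (a step that is already met when the one before it is completed fails the run):
1. the wide door is pressed in until its catch lets go (value of joint wide_door below -0.018 rad), for 0.02 s.
2. the wide door has sprung ajar, with nothing touching it (value of joint wide_door between 0.25 and 0.9 rad and contact force between each of the fingers, the arm and wide_unit below 0.3 N), for 0.1 s.
3. the wide door is pushed open square to the front (value of joint wide_door above 1.4 rad), for 0.1 s.
At the end, for the whole second after the job is handed in: The wide door stands open at least 1.4 rad (square, less a tolerance of 10 degrees) and at rest; the narrow door is shut (below 0.05 rad); tamper, steel mug and paper cup stand upright within 25 mm of where they were (value of joint wide_door above 1.4 rad and velocity of joint wide_door between -0.05 and 0.05 rad/s and value of joint narrow_door below 0.05 rad and distance of each of tamper, steel_mug, paper_cup from where it was at the start of the episode below 0.025 m and angle between each of tamper, steel_mug, paper_cup's own z axis and vertical below 0.2 rad); the robot touches nothing.
It fails at once if the narrow cupboard is opened (value of joint narrow_door above 0.1 rad).
It fails at once if the tamper is moved, lifted or knocked over (distance of tamper from where it was at the start of the episode above 0.03 m or angle between tamper's own z axis and vertical above 0.35 rad).
It fails at once if the steel mug is moved, lifted or knocked over (distance of steel_mug from where it was at the start of the episode above 0.03 m or angle between steel_mug's own z axis and vertical above 0.35 rad).
It fails at once if the paper cup is moved, lifted or knocked over (distance of paper_cup from where it was at the start of the episode above 0.03 m or angle between paper_cup's own z axis and vertical above 0.35 rad).
It also fails if it takes over 54 s, if anything falls off the work surface, if the arm or the gripper's body presses on something with over 40 N, if the wrist force passes 120 N, or if a joint passes its speed limit or range.

### The arm

A 6-joint arm with a two-finger parallel gripper is mounted at the origin on the work surface. World frame = base frame: x ahead of the robot, y to its left, z up, the work surface at z = 0. Lengths are in m, angles in rad, forces in N, time in s.
With the tool pointing down it reaches from about 0.35 to 0.775 m from the base axis. Payload 7.3 kg.
Tool frame: the origin (TCP) lies midway between the tips of the shut fingers; the grasp point (between the pads) lies 19 mm behind it (robot.tcp_to_grasp is the distance from the TCP to the grasp point, in m); x points along the fingers, z is the direction in which the jaws open and shut, and the axes are right-handed (so a half turn about x gives the same grasp; the last joint's range is limited). The gripper opens to 92 mm and grips with 3 to 60 N. Pads are 19 mm wide; open, the fingers measure 130 mm over their backs; the gripper's body (75 mm by 190 mm) begins 47 mm behind the grasp point.
Start: joints at [-1.446, 0.342, 1.524, -0, 1.275, -0.146], TCP at [0.14, -0.506, 0.227] pointing down, gripper open.
Joint ranges: [-2.53, 2.53], [-0.77, 2.02], [0.04, 2.7], [-1, 4.14], [0.28, 2.66], [-3.11, 3.11]. Speed limits (rad/s): [2.57, 2.57, 3.14, 3.14, 3.14, 3.14].

### API

Orientations are given as [roll, pitch, yaw] about the fixed x, y, z axes, in that order (R = Rz(yaw) Ry(pitch) Rx(roll)).
In Python, from cell import robot gives the robot as it stands.
- The arm moves only by the tool move_arm, never from a script. Its argument "deltas" is a list of rows, each an object with "dp": the shift along the tool's x, y, z in m, a list of three; "turn": the turn, a rotation vector about the tool's x, y, z in degrees, a list of three. A call has 1 to 10 rows; each row is the pose to reach, as a shift and turn from the pose commanded when the call began, along the tool's axes at that moment; what a row does not reach only later rows make up. A row lasts 1/10 s, in which the tool goes at most 50 mm and 8.59 degrees, less where a joint would pass 70% of its speed; a pose out of reach is approached as far as the arm can. A call with a gripper value outside its range is refused whole. "hand" is the finger opening in m, from 0 to 0.0918, set as the call begins (left out, the last holds). The fingers move at their own pace and stop on an object; "squeeze" is the grip in N (left out, the last holds). Time passes only in rows, so rows that repeat a pose let the fingers close. It gives the time, the measured TCP pose, the force and the opening at its end, in the units of the state.
- robot.observe(): the state, without advancing time (a new reading comes with each control period).
- robot.read_camera(name): name is "scene" or "top"; returns (picture, depth): 384x512x3 uint8, red, green, blue; 384x512 float32, m along the optical axis (not along the pixel's ray), 0 where there is no reading.
- robot.camera_info(name): a dict with "fx", "fy", "cx", "cy" (pixels), "k1" (the pictures are not rectified: a ray, as slopes to the right and down, at radius r is drawn at 1 + k1 r^2 times it, then the intrinsics apply), "R" (3x3) and "t" (3): a world point X has camera coordinates R X + t. Camera axes: x right, y down, z forward; pixel columns grow to the right and rows downward; lengths in m; the calibration is good to about 2 mm. A picture is of the moment at which its call begins. camera_info takes no time and is no camera call.
- robot.hand_in(): hands the job in, once; it reports no verdict.
The state is a dict: "time": time; "qpos": joint angles; "qvel": joint speeds; "joint_efforts": joint torques, N m; "tool_pos": TCP position; "tool_rot": TCP orientation; "contact_force": force on the tool from outside, world axes, zero at the start; "torque": the same for the moment, N m; "opening": finger opening in m.
Only numpy, scipy, OpenCV 4.12 (cv2) and the standard library are available. Lean on these libraries where they do the work, as an engineer would, in place of code of your own. Each camera call takes 0.05 s, during which the arm holds its last target.

## Working session

There is one attempt and no reset: what is moved stays moved. The work goes in short steps, Python scripts to look and compute and a tool call to move; the robot and the scene stay as the last step left them, time stands still between calls to the robot, and variables do not carry over. Pictures are saved under pics/ and viewed, and the job is handed in when it is done.

Besides the shell and the picture viewer there is one more tool, called after "Call:" as name(argument=value, ...) on one line, values as JSON. move_arm: Moves the arm, as the interface text tells. Its arguments: {"type":"object","properties":{"deltas":{"type":"array"},"hand":{"type":"number"},"squeeze":{"type":"number"}},"required":["deltas"]}

```bash
mkdir -p pics; ls; cat > h.py <<'E'
from cell import robot
import numpy as np, cv2
def snap(tag):
    out={}
    for n in("scene","top"):
        p,d=robot.read_camera(n); out[n]=(p,d)
        cv2.imwrite(f"pics/{n}_{tag}.png",p[:,:,::-1]); np.savez(f"{n}_{tag}.npz",p=p,d=d)
    return out
def ray(n,u,v):
    c=robot.camera_info(n); q=np.array([(u-c["cx"])/c["fx"],(v-c["cy"])/c["fy"]]); s=q.copy()
    for _ in range(20): s=q/(1+c["k1"]*(s@s))
    R=np.array(c["R"]);t=np.array(c["t"])
    return -R.T@t, R.T@np.array([s[0],s[1],1.])
def onz(n,u,v,z):
    o,d=ray(n,u,v); return o+d*(z-o[2])/d[2]
def dep(n,u,v,D):
    o,d=ray(n,u,v); return o+d*float(D[int(round(v)),int(round(u))])
E
python3 - <<'E'
from h import *
snap("0")
print(robot.observe())
for n in("scene","top"): print(robot.camera_info(n))
E
```

```text
pics
{'time': 0.1, 'qpos': array([-1.44596888e+00,  3.42666236e-01,  1.52493539e+00,  9.13107253e-06,
        1.27539840e+00, -1.45978302e-01]), 'qvel': array([-0.00012879, -0.00120291, -0.00255111, -0.00107951,  0.00234319,
        0.00067196]), 'joint_efforts': array([ 9.41384315e-04, -4.32006526e+01, -2.44694352e+01,  7.19039887e-02,
        5.26313356e-02, -4.78248592e-05]), 'tool_pos': array([ 0.14043034, -0.50548689,  0.22610276]), 'tool_rot': array([2.98941011, 1.56938892, 1.68941687]), 'contact_force': array([0.44194009, 0.2556562 , 0.53812341]), 'torque': array([0.02091194, 0.03992628, 0.01051174]), 'opening': 0.09187401426631861}
{'fx': 409.3767498336478, 'fy': 409.3767498336478, 'cx': 249.14995471635746, 'cy': 192.09104105397864, 'k1': 0.024535074988302073, 'R': array([[ 0.83362392,  0.55233176,  0.00089031],
       [ 0.29438477, -0.44294436, -0.84683995],
       [-0.46734224,  0.70620813, -0.53184706]]), 't': array([-0.49965879, -0.03365715,  1.10072096])}
{'fx': 376.382373043285, 'fy': 376.382373043285, 'cx': 255.20987078072508, 'cy': 188.00332618553145, 'k1': -0.12494006758860866, 'R': array([[-0.0265096 , -0.99964134, -0.00379993],
       [-0.99525205,  0.02674894, -0.09358334],
       [ 0.09365142,  0.00130103, -0.9956042 ]]), 't': array([0.01510108, 0.61013201, 0.97151128])}
```

View pics/scene_0.png

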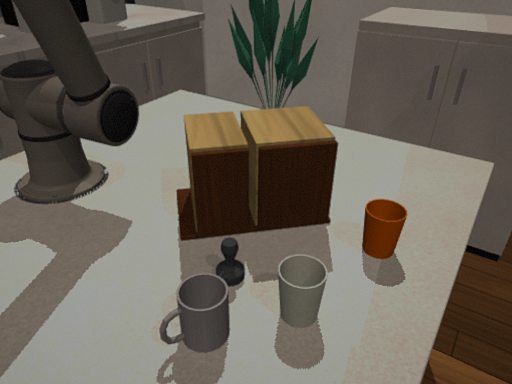

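View pics/top_0.png

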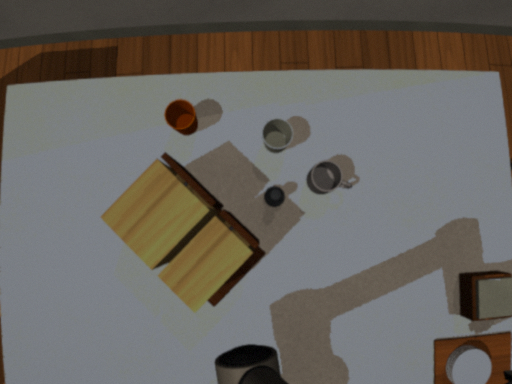

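The scene view has the wide cupboard on the right (top at 245–335,108–150) and the narrow one on the left. The tamper is at (230,262), the mug at (203,312), the grey paper cup at (300,290), and the orange look-alike at (383,228). In the top view the wide roof is at (158,213) and the narrow roof at (208,262). Measuring next.

```bash
python3 - <<'E'
from h import *
p=np.load("top_0.npz")["p"]; D=np.load("top_0.npz")["d"]
hsv=cv2.cvtColor(p,cv2.COLOR_RGB2HSV)
big=cv2.resize(p[80:330,80:380],None,fx=2.6,fy=2.4,interpolation=cv2.INTER_CUBIC)
cv2.imwrite("pics/crop_top0.png",big[:,:,::-1])
# roof by depth: height map
H=np.zeros(D.shape);X=np.zeros(D.shape);Y=np.zeros(D.shape)
for v in range(D.shape[0]):
    for u in range(D.shape[1]):
        if D[v,u]>0:
            q=dep("top",u,v,D);X[v,u],Y[v,u],H[v,u]=q
np.savez("xyz0.npz",X=X,Y=Y,H=H)
m=((H>0.2)&(H<0.225)).astype(np.uint8)
m=m&(X>0.2).astype(np.uint8)
wood=m&(hsv[...,0]>10).astype(np.uint8)&(hsv[...,0]<35).astype(np.uint8)&(hsv[...,2]>110).astype(np.uint8)
wood=cv2.morphologyEx(wood,cv2.MORPH_OPEN,np.ones((3,3)))
n,l,s,c=cv2.connectedComponentsWithStats(wood)
for i in range(1,n):
    if s[i,4]>800:
        ys,xs=np.where(l==i)
        P=np.array([onz("top",u,v,.212)[:2] for u,v in zip(xs,ys)])
        r=cv2.minAreaRect((P*1000).astype(np.float32))
        print("roof",s[i],r, np.median(H[ys,xs])); print(cv2.boxPoints(r))
# objects between
m=((H>0.03)&(X>0.2)&(H<0.15)).astype(np.uint8)
n,l,s,c=cv2.connectedComponentsWithStats(m)
for i in range(1,n):
    if s[i,4]>60: 
        k=l==i; print(s[i],c[i],H[k].max(),X[k].mean(),Y[k].mean(),X[k].min(),X[k].max(),Y[k].min(),Y[k].max())
E
```

```text
Traceback (most recent call last):
  File "h.py", line 17, in dep
    o,d=ray(n,u,v); return o+d*float(D[int(round(v)),int(round(u))])
        ~~~^^^^^^^
  File "h.py", line 10, in ray
    c=robot.camera_info(n); q=np.array([(u-c["cx"])/c["fx"],(v-c["cy"])/c["fy"]]); s=q.copy()
ValueError: time passes only in moves, steps and waits
```

View pics/crop_top0.png

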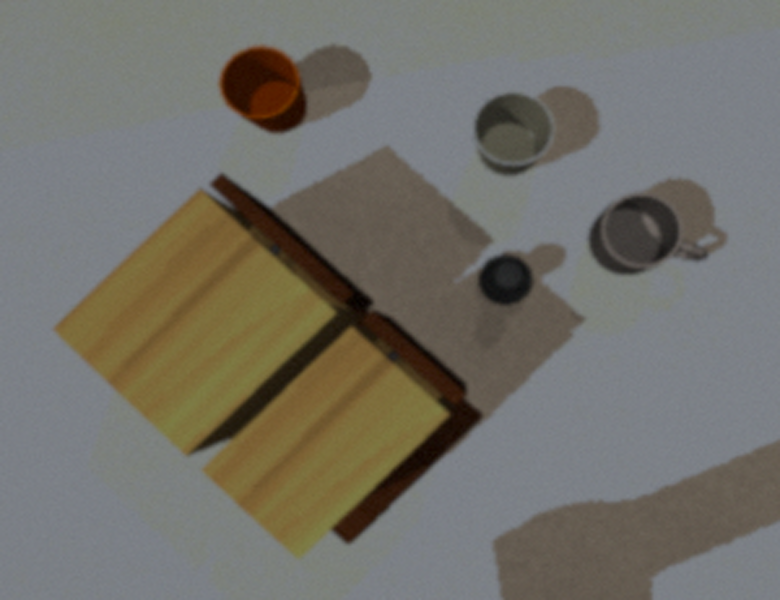

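The crop shows both roofs and both dark doors on the upper-right side. The tamper is at about (506,280) in the crop, in front of the narrow door. I'll cache the calibration and vectorise the ray code.

```bash
cat > h.py <<'E'
from cell import robot
import numpy as np, cv2
C={n:robot.camera_info(n) for n in("scene","top")}
def snap(tag,names=("scene","top")):
    for n in names:
        p,d=robot.read_camera(n)
        cv2.imwrite(f"pics/{n}_{tag}.png",p[:,:,::-1]); np.savez(f"{n}_{tag}.npz",p=p,d=d)
def ray(n,u,v):
    c=C[n]; q=np.stack([(np.asarray(u,float)-c["cx"])/c["fx"],(np.asarray(v,float)-c["cy"])/c["fy"]],-1); s=q.copy()
    for _ in range(20): s=q/(1+c["k1"]*(s**2).sum(-1,keepdims=True))
    R=np.array(c["R"]);t=np.array(c["t"])
    return -R.T@t, np.concatenate([s,np.ones(s.shape[:-1]+(1,))],-1)@R
def onz(n,u,v,z):
    o,d=ray(n,u,v); return o+d*((z-o[2])/d[...,2])[...,None]
def cloud(n,D):
    v,u=np.indices(D.shape); o,d=ray(n,u,v); P=o+d*D[...,None]; P[D<=0]=np.nan; return P
def proj(n,X):
    c=C[n]; X=np.atleast_2d(X)@np.array(c["R"]).T+np.array(c["t"]); s=X[:,:2]/X[:,2:]
    s=s*(1+c["k1"]*(s**2).sum(1,keepdims=True)); return s*[c["fx"],c["fy"]]+[c["cx"],c["cy"]]
E
python3 - <<'E'
from h import *
np.set_printoptions(precision=4,suppress=True)
z=np.load("top_0.npz");p,D=z["p"],z["d"]
hsv=cv2.cvtColor(p,cv2.COLOR_RGB2HSV)
P=cloud("top",D);H=P[...,2]
wood=((H>0.195)&(H<0.23)&(P[...,0]>.2)&(hsv[...,0]>10)&(hsv[...,0]<35)&(hsv[...,2]>90)).astype(np.uint8)
wood=cv2.morphologyEx(wood,cv2.MORPH_OPEN,np.ones((3,3)))
n,l,s,c=cv2.connectedComponentsWithStats(wood)
for i in range(1,n):
    if s[i,4]>800:
        ys,xs=np.where(l==i); Q=onz("top",xs,ys,.212)[:,:2]
        r=cv2.minAreaRect((Q*1000).astype(np.float32)); print("roof",s[i],r,np.median(H[l==i])); print(cv2.boxPoints(r))
m=((H>0.03)&(P[...,0]>.2)&(H<0.15)).astype(np.uint8)
n,l,s,c=cv2.connectedComponentsWithStats(m)
for i in range(1,n):
    if s[i,4]>60:
        k=P[l==i]; print(s[i],c[i],k[:,2].max(),k.mean(0),k.min(0),k.max(0))
        t=k[k[:,2]>k[:,2].max()-.012]; print("   top",t.mean(0),t.min(0),t.max(0))
d=(H>0.19)&(H<.225)&(P[...,0]>.2)&(hsv[...,2]<70)
n,l,s,c=cv2.connectedComponentsWithStats(d.astype(np.uint8))
for i in range(1,n):
    if s[i,4]>40:
        ys,xs=np.where(l==i); Q=onz("top",xs,ys,.210)[:,:2]
        r=cv2.minAreaRect((Q*1000).astype(np.float32)); print("dark",s[i],r); print(cv2.boxPoints(r))
E
```

```text
roof [ 101  160  107  109 6033] ((543.8151245117188, 221.0655059814453), (164.10122680664062, 181.76287841796875), 44.745182037353516) 0.21312813112457785
[[421.5627 227.8536]
 [549.5156  98.7575]
 [666.0676 214.2774]
 [538.1147 343.3735]]
roof [ 158  217   94   94 4387] ((432.9938049316406, 110.81352233886719), (114.1693115234375, 180.78579711914062), 44.518001556396484) 0.21318909372775807
[[328.9132 135.2424]
 [455.6682   6.3367]
 [537.0743  86.3846]
 [410.3194 215.2903]]
[165 100  32  34 584] [179.9983 114.8938] 0.10515783409269963 [0.8032 0.1901 0.0736] [0.758  0.1481 0.03  ] [0.8353 0.2237 0.1052]
   top [0.8    0.1878 0.0996] [0.758  0.1484 0.0933] [0.8351 0.2237 0.1052]
[262 118  32  35 487] [277.7392 131.6653] 0.10555340201284602 [ 0.75   -0.0631  0.0759] [ 0.7001 -0.1     0.0309] [ 0.7799 -0.0217  0.1056]
   top [ 0.7445 -0.062   0.1001] [ 0.7001 -0.1     0.0936] [ 0.7799 -0.0217  0.1056]
[176 161  48  48 116] [204.2845 188.819 ] 0.1497766746810344 [0.6057 0.1257 0.0932] [0.5576 0.0847 0.0333] [0.6775 0.1956 0.1498]
   top [0.596  0.1171 0.144 ] [0.5596 0.087  0.1396] [0.61
[... 1062 characters left out ...]
64] [ 0.2498 -0.6724  0.0798] [ 0.3517 -0.5687  0.0916]
dark [162 153  55  53 491] ((616.4141845703125, 144.66912841796875), (157.93154907226562, 16.269567489624023), 45.52431106567383)
[[555.2857  94.0226]
 [566.8948  82.624 ]
 [677.5427 195.3157]
 [665.9335 206.7143]]
dark [219 209  41  40 371] ((507.7778015136719, 35.90224075317383), (109.80750274658203, 15.265605926513672), 43.783138275146484)
[[462.8579   3.4233]
 [473.4206  -7.598 ]
 [552.6977  68.3812]
 [542.135   79.4024]]
dark [217 345  60  15 177] ((245.97552490234375, 28.12181854248047), (22.822134017944336, 127.67389678955078), 6.567537307739258)
[[227.338   90.2347]
 [241.9406 -36.6013]
 [264.613  -33.9911]
 [250.0104  92.845 ]]
```

The fits match the given sizes: roofs 164×182 and 114×181 mm, and the door centre 105.4 mm in front of the box centre against 105.5 expected. The wide door's outward normal is about (0.704,-0.710). Next I work out the waypoints.

```bash
cat >> h.py <<'E'
from scipy.spatial.transform import Rotation as Ro
n3=np.array([.706,-.708,0]); a3=np.array([.708,.706,0]); Cw=np.array([.5438,.2211,0])
Hg=Cw+.098*n3-.081*a3
Rt=Ro.from_matrix(np.c_[[0,0,-1.],-n3,-a3]) # x down, y,z to fix sign
def goto(p,R=None,p0=None,R0=None):
    s=robot.observe(); R0=R0 or Ro.from_euler("xyz",s["tool_rot"]); p0=s["tool_pos"] if p0 is None else p0
    dp=R0.inv().apply(np.array(p)-p0)
    tv=(R0.inv()*R).as_rotvec(degrees=True) if R is not None else np.zeros(3)
    print("dp mm",(dp*1000).round(1),"turn",tv.round(2))
def door(th,r,w,z):
    e=np.cos(th)*a3+np.sin(th)*n3; m=np.sin(th)*a3-np.cos(th)*n3
    q=Hg+r*e+w*m; return np.array([q[0],q[1],z])
E
python3 - <<'E'
from h import *
np.set_printoptions(precision=4,suppress=True)
print(Rt.as_matrix(),np.linalg.det(Rt.as_matrix()))
s=robot.observe();R0=Ro.from_euler("xyz",s["tool_rot"]);print(R0.as_matrix())
press=door(0,.135,-.015-.0095,.165);print("press tcp",press,"hinge",Hg)
for k in(1,-1):
    R=Ro.from_matrix(np.c_[[0,0,-1.],k*n3,np.cross([0,0,-1.],k*n3)])
    goto(press+.06*n3+[0,0,.08],R); 
print(press+.06*n3,np.hypot(*(press+.06*n3)[:2]),np.hypot(*(press+.09*n3)[:2]))
# check proj of the hinge/press/door corners
Q=[door(0,.135,-.015,.17),door(0,0,-.015,.21),door(0,.16,-.015,.21),door(0,.16,-.015,.014)]
for nme in("scene","top"):
    im=cv2.imread(f"pics/{nme}_0.png"); 
    for u,v in proj(nme,np.array(Q)): cv2.drawMarker(im,(int(round(u)),int(round(v))),(0,255,0),0,5)
    print(proj(nme,np.array(Q)))
    im=im[80:280,150:400] if nme=="scene" else im[100:320,90:340]
    cv2.imwrite(f"pics/mk_{nme}.png",cv2.resize(im,None,fx=2.6,fy=2.6))
E
```

```text
Traceback (most recent call last):
  File "h.py", line 23, in <module>
    Rt=Ro.from_matrix(np.c_[[0,0,-1.],-n3,-a3]) # x down, y,z to fix sign
  File "scipy/spatial/transform/_rotation.pyx", line 1143, in scipy.spatial.transform._rotation.Rotation.from_matrix
ValueError: Non-positive determinant (left-handed or null coordinate frame) in rotation matrix 0: [[ 0.    -0.706 -0.708]
 [ 0.     0.708 -0.706]
 [-1.    -0.    -0.   ]].
```

```bash
sed -i '/^Rt=/d' h.py
python3 - <<'E'
from h import *
np.set_printoptions(precision=4,suppress=True)
s=robot.observe();R0=Ro.from_euler("xyz",s["tool_rot"]);print(R0.as_matrix())
press=door(0,.135,-.015-.0095,.165);print("press tcp",press,"hinge",Hg)
for k in(1,-1):
    R=Ro.from_matrix(np.c_[[0,0,-1.],k*n3,np.cross([0,0,-1.],k*n3)])
    goto(press+.06*n3+[0,0,.08],R); 
print(press+.06*n3,np.hypot(*(press+.06*n3)[:2]),np.hypot(*(press+.09*n3)[:2]))
Q=[door(0,.135,-.015,.17),door(0,0,-.015,.21),door(0,.16,-.015,.21),door(0,.16,-.015,.014)]
for nme in("scene","top"):
    im=cv2.imread(f"pics/{nme}_0.png"); 
    for u,v in proj(nme,np.array(Q)): cv2.drawMarker(im,(int(round(u)),int(round(v))),(0,255,0),0,5)
    im=im[80:280,150:400] if nme=="scene" else im[100:320,90:340]
    cv2.imwrite(f"pics/mk_{nme}.png",cv2.resize(im,None,fx=2.6,fy=2.6))
E
```

```text
[[-0.0002  0.9636  0.2675]
 [ 0.0014  0.2675 -0.9636]
 [-1.      0.0002 -0.0014]]
press tcp [0.6685 0.1725 0.165 ] hinge [0.5556 0.0945 0.    ]
dp mm [ -18.1  719.7 -459.8] turn [60.6  -0.08  0.03]
dp mm [ -18.1  719.7 -459.8] turn [-119.4    -0.04   -0.09]
[0.7109 0.13   0.165 ] 0.7226684919968491 0.7400940712672951
```

View pics/mk_scene.png

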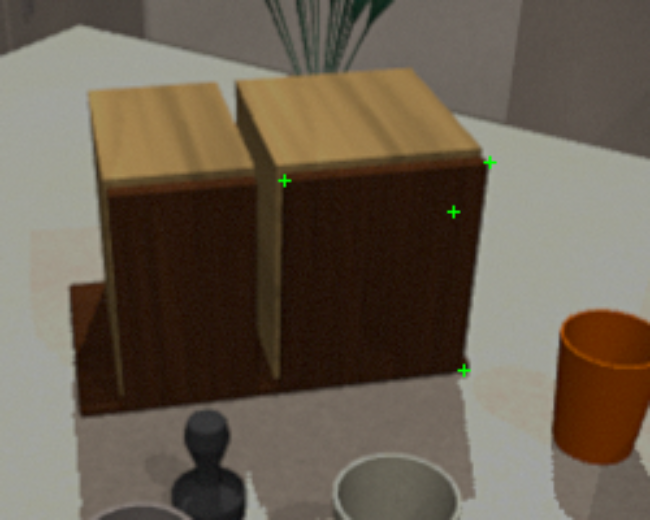

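The markers land on the wide door: the press point at crop (453,212), with the free-edge corners on the door outline. That confirms the right-hand (wide) cupboard. Now moving across with the fingers shut.

Call:
move_arm(deltas=[{"dp": [-0.01, 0.02, -0.013], "turn": [-4, 0, 0]}, {"dp": [-0.02, 0.055, -0.035], "turn": [-10, 0, 0]}, {"dp": [-0.03, 0.09, -0.058], "turn": [-17, 0, 0]}, {"dp": [-0.04, 0.127, -0.081], "turn": [-24, 0, 0]}, {"dp": [-0.05, 0.165, -0.105], "turn": [-31, 0, 0]}, {"dp": [-0.05, 0.205, -0.13], "turn": [-38, 0, 0]}, {"dp": [-0.05, 0.245, -0.156], "turn": [-45, 0, 0]}, {"dp": [-0.05, 0.285, -0.182], "turn": [-52, 0, 0]}, {"dp": [-0.05, 0.325, -0.207], "turn": [-58, 0, 0]}, {"dp": [-0.05, 0.36, -0.23], "turn": [-64, 0, 0]}], hand=0)

```text
time: 1.1
tool_pos: [0.4269, -0.1859, 0.2765]
tool_rot: [2.511, 1.571, 2.333]
contact_force: [0.9, -0.7, -0.1]
opening: 0.0162
```

```bash
cat > st.py <<'E'
from h import *
np.set_printoptions(precision=4,suppress=True)
s=robot.observe(); print(s["time"],s["tool_pos"],s["qpos"],s["contact_force"],s["opening"])
R0=Ro.from_euler("xyz",s["tool_rot"]); M=R0.as_matrix(); print("tool y,z in (n,a,up)",M[:,1]@np.c_[n3,a3,[0,0,1]],M[:,2]@np.c_[n3,a3,[0,0,1]])
R=Ro.from_matrix(np.c_[[0,0,-1.],-n3,np.cross([0,0,-1.],-n3)])
press=door(0,.135,-.015-.0095,.165)
E
(cat st.py; echo 'goto(press+.06*n3+[0,0,.08],R)')|python3 -
```

```text
1.1 [ 0.4269 -0.1859  0.2765] [-0.5757  0.1946  1.587   0.0001  1.3602 -0.3977] [ 0.8724 -0.6818 -0.0755] 0.01621016300253561
tool y,z in (n,a,up) [-0.5718  0.8202  0.0002] [ 0.8202  0.5718 -0.0002]
dp mm [ 31.6 361.3 223.6] turn [-55.12  -0.01  -0.01]
```

Call:
move_arm(deltas=[{"dp": [0, 0.037, 0.023], "turn": [-6, 0, 0]}, {"dp": [0, 0.075, 0.046], "turn": [-12, 0, 0]}, {"dp": [0, 0.112, 0.07], "turn": [-18, 0, 0]}, {"dp": [0, 0.15, 0.093], "turn": [-24, 0, 0]}, {"dp": [0, 0.188, 0.117], "turn": [-30, 0, 0]}, {"dp": [0, 0.226, 0.14], "turn": [-36, 0, 0]}, {"dp": [0, 0.264, 0.164], "turn": [-42, 0, 0]}, {"dp": [0, 0.3, 0.187], "turn": [-48, 0, 0]}, {"dp": [0.01, 0.335, 0.208], "turn": [-53, 0, 0]}, {"dp": [0.03, 0.361, 0.224], "turn": [-55.1, 0, 0]}])

```text
time: 2.1
tool_pos: [0.7133, 0.1286, 0.2471]
tool_rot: [-0.626, 1.568, 0.157]
contact_force: [1.2, -0.0, -0.2]
opening: 0.0002
```

Call:
move_arm(deltas=[{"dp": [0, 0, 0], "turn": [0, 0, 0]}, {"dp": [0, 0, 0], "turn": [0, 0, 0]}])

```text
time: 2.3
tool_pos: [0.7114, 0.1266, 0.2448]
tool_rot: [2.574, 1.568, -2.93]
contact_force: [-0.2, 0.4, 0.5]
opening: 0.0
```

```bash
(cat st.py; echo 'goto(press+.06*n3,R);goto(press,R);snap("1")')|python3 -
```

```text
2.3 [0.7114 0.1266 0.2448] [ 0.0704  0.7334  0.8101 -0.0005  1.6014 -0.7089] [-0.2453  0.4074  0.4994] 2.0872198261522284e-05
tool y,z in (n,a,up) [-0.9998  0.0048  0.0018] [ 0.0048  0.9998 -0.0028]
dp mm [79.8  2.7  2.3] turn [-0.27 -0.16 -0.1 ]
dp mm [79.9 62.7  2. ] turn [-0.27 -0.16 -0.1 ]
```

View pics/scene_1.png

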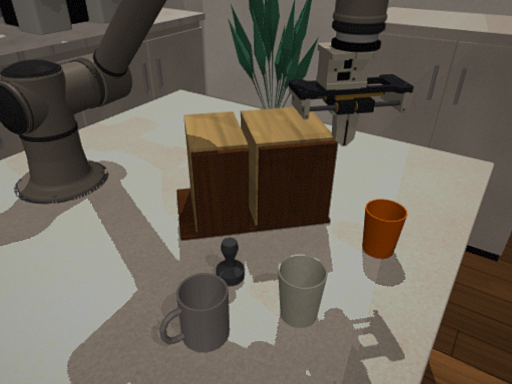

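View pics/top_1.png

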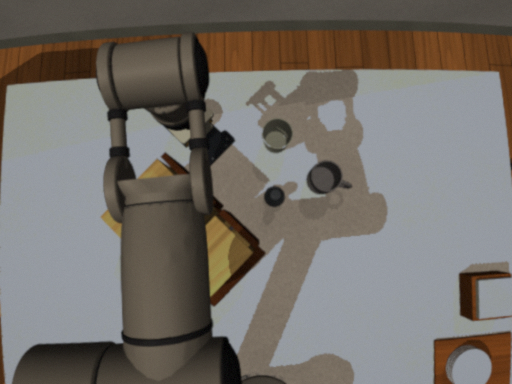

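The gripper at (343,130) hangs in front of the wide door's free edge. The tool axes are x down, y into the door and z towards the free edge. Descending, then approaching to about 8 mm short of the door.

Call:
move_arm(deltas=[{"dp": [0.03, 0.003, 0.002], "turn": [0, 0, 0]}, {"dp": [0.065, 0.003, 0.002], "turn": [0, 0, 0]}, {"dp": [0.08, 0.01, 0.002], "turn": [0, 0, 0]}, {"dp": [0.08, 0.03, 0.002], "turn": [0, 0, 0]}, {"dp": [0.08, 0.045, 0.002], "turn": [0, 0, 0]}, {"dp": [0.08, 0.054, 0.002], "turn": [0, 0, 0]}, {"dp": [0.08, 0.054, 0.002], "turn": [0, 0, 0]}, {"dp": [0.08, 0.054, 0.002], "turn": [0, 0, 0]}])

```text
time: 3.2
tool_pos: [0.6757, 0.1654, 0.1678]
tool_rot: [-0.896, 1.569, -0.118]
contact_force: [0.1, -0.0, 0.1]
opening: -0.0001
```

```bash
(cat st.py; echo 'goto(press,R);print(s["contact_force"]@n3); snap("2",["scene"])')|python3 -
```

```text
3.2 [0.6757 0.1654 0.1678] [ 0.1302  0.7062  1.0678 -0.0005  1.3658 -0.6478] [ 0.1336 -0.0372  0.0894] -9.885960199596368e-05
tool y,z in (n,a,up) [-0.9998  0.0059 -0.0015] [0.0059 0.9998 0.0012]
dp mm [ 2.8 10.2 -0.1] turn [-0.34  0.07  0.09]
0.12066907581311326
```

View pics/scene_2.png

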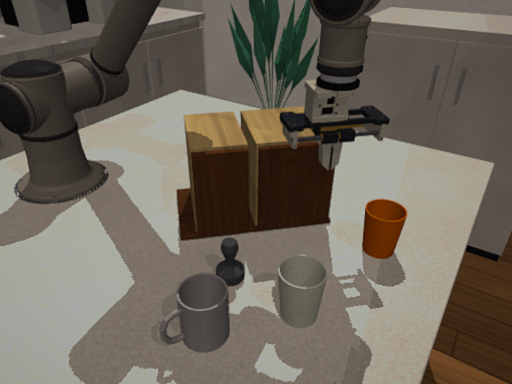

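The shut fingertips at (328,160) are just in front of the door's upper free edge. Creeping in now to feel for contact.

Call:
move_arm(deltas=[{"dp": [0.002, 0.003, 0], "turn": [0, 0, 0]}, {"dp": [0.002, 0.006, 0], "turn": [0, 0, 0]}, {"dp": [0.002, 0.008, 0], "turn": [0, 0, 0]}, {"dp": [0.002, 0.009, 0], "turn": [0, 0, 0]}, {"dp": [0.002, 0.01, 0], "turn": [0, 0, 0]}, {"dp": [0.002, 0.01, 0], "turn": [0, 0, 0]}])

```text
time: 3.85
tool_pos: [0.6686, 0.1729, 0.1645]
tool_rot: [-1.403, 1.57, -0.624]
contact_force: [3.6, -1.7, -2.2]
opening: -0.0
```

```bash
(cat st.py; echo 'goto(press,R);print(s["contact_force"]@n3)')|python3 -
```

```text
3.85 [0.6686 0.1729 0.1645] [ 0.1425  0.699   1.0905 -0.0007  1.3514 -0.6359] [ 3.557  -1.7294 -2.2175] -8.368600225588387e-06
tool y,z in (n,a,up) [-0.9998  0.0054 -0.001 ] [0.0054 0.9998 0.0002]
dp mm [-0.5 -0.2 -0.4] turn [-0.31  0.01  0.05]
3.7356689036870643
```

Contact, about 3.7 N along the door normal. Pressing on.

Call:
move_arm(deltas=[{"dp": [0, 0.001, 0], "turn": [0, 0, 0]}, {"dp": [0, 0.002, 0], "turn": [0, 0, 0]}, {"dp": [0, 0.002, 0], "turn": [0, 0, 0]}])

```text
time: 4.15
tool_pos: [0.6674, 0.1745, 0.1646]
tool_rot: [-0.917, 1.57, -0.139]
contact_force: [4.4, -1.5, -3.1]
opening: 0.0006
```

Call:
move_arm(deltas=[{"dp": [0, 0.001, 0], "turn": [0, 0, 0]}, {"dp": [0, 0.002, 0], "turn": [0, 0, 0]}, {"dp": [0, 0.002, 0], "turn": [0, 0, 0]}])

```text
time: 4.45
tool_pos: [0.6661, 0.176, 0.1646]
tool_rot: [-0.795, 1.569, -0.017]
contact_force: [4.3, -1.4, -3.2]
opening: 0.0
```

Call:
move_arm(deltas=[{"dp": [0, 0.001, 0], "turn": [0, 0, 0]}, {"dp": [0, 0.002, 0], "turn": [0, 0, 0]}, {"dp": [0, 0.002, 0], "turn": [0, 0, 0]}])

```text
time: 4.75
tool_pos: [0.6658, 0.1764, 0.1646]
tool_rot: [-1.106, 1.567, -0.328]
contact_force: [9.4, -3.6, -4.6]
opening: 0.0003
```

The force has jumped and the tip has stalled, so the door is at its inner stop, past the catch. Withdrawing quickly.

Call:
move_arm(deltas=[{"dp": [0, -0.03, 0], "turn": [0, 0, 0]}, {"dp": [0, -0.075, 0], "turn": [0, 0, 0]}, {"dp": [0, -0.105, 0], "turn": [0, 0, 0]}, {"dp": [-0.02, -0.105, 0], "turn": [0, 0, 0]}, {"dp": [-0.065, -0.105, 0], "turn": [0, 0, 0]}, {"dp": [-0.085, -0.105, 0], "turn": [0, 0, 0]}, {"dp": [-0.085, -0.105, 0], "turn": [0, 0, 0]}, {"dp": [-0.085, -0.105, 0], "turn": [0, 0, 0]}, {"dp": [-0.085, -0.105, 0], "turn": [0, 0, 0]}, {"dp": [-0.085, -0.105, 0], "turn": [0, 0, 0]}])

```text
time: 5.75
tool_pos: [0.7371, 0.1029, 0.2478]
tool_rot: [2.382, 1.568, -3.122]
contact_force: [-0.3, 0.4, 0.3]
opening: 0.0005
```

```bash
(cat st.py; echo 'snap("3")')|python3 -
```

```text
5.75 [0.7371 0.1029 0.2478] [ 0.0359  0.7889  0.6956  0.0001  1.6603 -0.743 ] [-0.3393  0.3923  0.3206] 0.00046578270070199847
tool y,z in (n,a,up) [-0.9998  0.0051  0.0023] [ 0.0051  0.9998 -0.0024]
```

View pics/scene_3.png

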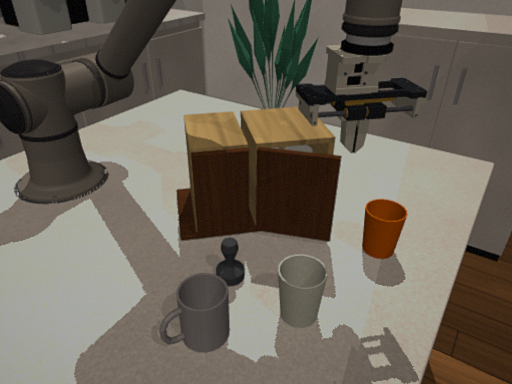

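View pics/top_3.png

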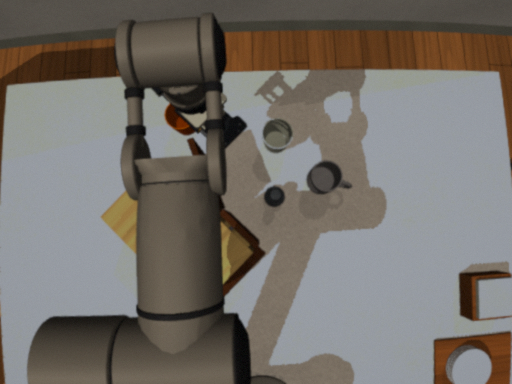

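The wide door now stands ajar, its free edge at scene (339,155). Enlarging to measure its angle and to check that the narrow door is still shut.

```bash
python3 - <<'E'
from h import *
a=cv2.imread("pics/scene_0.png")[95:250,170:345];b=cv2.imread("pics/scene_3.png")[95:250,170:345]
cv2.imwrite("pics/cmp.png",cv2.convertScaleAbs(cv2.resize(np.hstack([a,b]),None,fx=2.2,fy=3),alpha=1.8))
for t in"03":
    z=np.load(f"scene_{t}.npz");P=cloud("scene",z["d"])
    for v in (165,190,215):
        o=[]
        for u in (195,205,215,225,235,245,250,255,265,280,300,320,330):
            q=P[v,u]-Hg; o.append((round(q@a3*1000),round(q@n3*1000)))
        print(t,v,o)
E
```

```text
0 165 [(-123, 12), (-105, 13), (-86, 12), (-66, 13), (-47, 14), (-27, 12), (0, -70), (0, -20), (13, 13), (44, 13), (85, 13), (128, 12), (149, 14)]Traceback (most recent call last):
  File "<stdin>", line 9, in <module>
ValueError: cannot convert float NaN to integer
```

View pics/cmp.png

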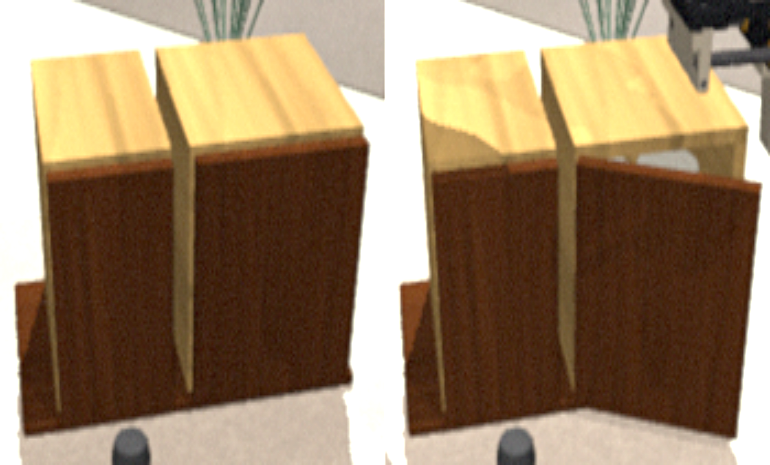

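The crop shows the narrow door unchanged and shut. The wide door is ajar, and the white lids are visible behind its top edge.

```bash
python3 - <<'E'
from h import *
z=np.load("scene_3.npz");P=cloud("scene",z["d"])
for nm,us in(("narrow",range(200,245,4)),("wide",range(266,332,3))):
    q=np.array([P[v,u]-Hg for v in range(165,220,4) for u in us]); q=q[~np.isnan(q[:,0])]
    x,y=q@a3,q@n3; k=np.polyfit(x,y,1)
    for _ in range(3):
        g=abs(y-np.polyval(k,x))<.006; k=np.polyfit(x[g],y[g],1)
    print(nm,len(q),g.sum(),"angle",np.arctan(k[0]),"offset at hinge",k[1])
E
cat >> st.py <<'E'
th=.4
E
(cat st.py; echo 'T=door(.4,.145,.03,.165);print(T); goto(T+[0,0,.085],R);goto(T,R)')|python3 -
```

```text
narrow 167 167 angle 0.0037616935286235724 offset at hinge 0.01293073002496031
wide 308 308 angle 0.44466858010898264 offset at hinge 0.013524002826422467
5.85 [0.7374 0.1028 0.2485] [ 0.0358  0.7886  0.6947  0.      1.6604 -0.743 ] [ 0.0302 -0.6577 -0.1612] 0.0009896569866190792
tool y,z in (n,a,up) [-0.9998  0.0052  0.0015] [ 0.0052  0.9998 -0.0016]
[0.6788 0.1767 0.165 ]
dp mm [-1.4 93.7 10.2] turn [-0.3  -0.09 -0.08]
dp mm [83.6 93.6 10.3] turn [-0.3  -0.09 -0.08]
```

The wide door is at 0.445 rad and the narrow one at 0.00. Going behind the door from above.

```bash
(cat st.py; echo 'T=door(.445,.14,.034,.165);print(T); goto(T+[0,0,.085]);goto(T)')|python3 -
```

```text
5.85 [0.7374 0.1028 0.2485] [ 0.0358  0.7886  0.6947  0.      1.6604 -0.743 ] [ 0.0302 -0.6577 -0.1612] 0.0009896569866190792
tool y,z in (n,a,up) [-0.9998  0.0052  0.0015] [ 0.0052  0.9998 -0.0016]
[0.6763 0.1731 0.165 ]
dp mm [-1.4 92.9  5.9] turn [0. 0. 0.]
dp mm [83.6 92.8  6.1] turn [0. 0. 0.]
```

Call:
move_arm(deltas=[{"dp": [0, 0.03, 0.002], "turn": [0, 0, 0]}, {"dp": [0, 0.065, 0.004], "turn": [0, 0, 0]}, {"dp": [0, 0.088, 0.006], "turn": [0, 0, 0]}, {"dp": [0, 0.093, 0.006], "turn": [0, 0, 0]}, {"dp": [0, 0.093, 0.006], "turn": [0, 0, 0]}, {"dp": [0.025, 0.093, 0.006], "turn": [0, 0, 0]}, {"dp": [0.055, 0.093, 0.006], "turn": [0, 0, 0]}, {"dp": [0.078, 0.093, 0.006], "turn": [0, 0, 0]}, {"dp": [0.083, 0.093, 0.006], "turn": [0, 0, 0]}, {"dp": [0.083, 0.093, 0.006], "turn": [0, 0, 0]}])

```text
time: 6.85
tool_pos: [0.6771, 0.172, 0.1657]
tool_rot: [2.7, 1.569, -2.805]
contact_force: [-0.1, 0.4, 0.3]
opening: 0.0001
```

```bash
(cat st.py; cat <<'E'
snap("4",["scene"])
for th in np.linspace(.5,1.62,12):
    print(round(th,2),end=" "); goto(door(th,.135,.0095*abs(np.cos(th))+.019*np.sin(th),.165))
E
)|python3 -
```

```text
6.85 [0.6771 0.172  0.1657] [ 0.1394  0.7158  1.0551 -0.0004  1.3724 -0.638 ] [-0.1128  0.3727  0.3436] 0.00013682060704527072
tool y,z in (n,a,up) [-0.9998  0.0065  0.0008] [ 0.0065  0.9998 -0.0016]
0.5 dp mm [  2.2 -18.5 -14.4] turn [0. 0. 0.]
0.6 dp mm [  2.2 -30.2 -19.4] turn [0. 0. 0.]
0.7 dp mm [  2.2 -41.6 -25.5] turn [0. 0. 0.]
0.81 dp mm [  2.2 -52.5 -32.9] turn [0. 0. 0.]
0.91 dp mm [  2.2 -62.7 -41.4] turn [0. 0. 0.]
1.01 dp mm [  2.2 -72.3 -51.1] turn [0. 0. 0.]
1.11 dp mm [  2.2 -80.9 -61.9] turn [0. 0. 0.]
1.21 dp mm [  2.2 -88.4 -73.7] turn [0. 0. 0.]
1.31 dp mm [  2.2 -94.8 -86.4] turn [0. 0. 0.]
1.42 dp mm [   2.2  -99.9 -100. ] turn [0. 0. 0.]
1.52 dp mm [   2.2 -103.5 -114.1] turn [0. 0. 0.]
1.62 dp mm [   2.2 -105.5 -127.9] turn [0. 0. 0.]
```

View pics/scene_4.png

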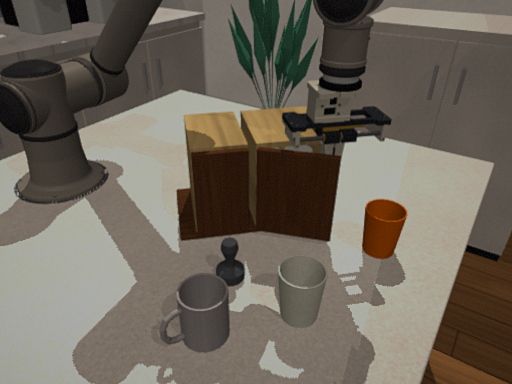

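The fingers at (330,150) are behind the door's top edge and the door hasn't moved. Now pushing it slowly around the arc, with rows written so the speed stays low.

Call:
move_arm(deltas=[{"dp": [0, -0.01, -0.008], "turn": [0, 0, 0]}, {"dp": [0, -0.0185, -0.0145], "turn": [0, 0, 0]}, {"dp": [0, -0.0245, -0.017], "turn": [0, 0, 0]}, {"dp": [0, -0.03, -0.0195], "turn": [0, 0, 0]}, {"dp": [0, -0.036, -0.0225], "turn": [0, 0, 0]}, {"dp": [0, -0.0415, -0.0255], "turn": [0, 0, 0]}, {"dp": [0, -0.047, -0.029], "turn": [0, 0, 0]}, {"dp": [0, -0.0525, -0.033], "turn": [0, 0, 0]}, {"dp": [0, -0.0575, -0.037], "turn": [0, 0, 0]}, {"dp": [0, -0.0625, -0.0415], "turn": [0, 0, 0]}])

```text
time: 7.9
tool_pos: [0.6911, 0.0991, 0.1666]
tool_rot: [-2.831, 1.571, -2.052]
contact_force: [-0.8, 0.2, -0.2]
opening: 0.0005
```

```bash
(cat st.py; cat <<'E'
snap("5",["scene"])
for th in np.linspace(.9,1.66,12):
    print(round(th,2),end=" "); goto(door(th,.135,.0095*abs(np.cos(th))+.019*np.sin(th),.165))
E
)|python3 -
```

```text
7.9 [0.6911 0.0991 0.1666] [ 0.0327  0.7132  1.0575 -0.0001  1.3708 -0.7461] [-0.8398  0.2108 -0.2142] 0.00047521150376091174
tool y,z in (n,a,up) [-0.9998  0.0052 -0.    ] [ 0.0052  0.9998 -0.0001]
0.9 dp mm [1.7 0.7 1.9] turn [0. 0. 0.]
0.97 dp mm [ 1.7 -5.9 -4.5] turn [0. 0. 0.]
1.04 dp mm [  1.7 -12.1 -11.4] turn [0. 0. 0.]
1.11 dp mm [  1.7 -17.9 -18.9] turn [0. 0. 0.]
1.18 dp mm [  1.7 -23.2 -26.7] turn [0. 0. 0.]
1.25 dp mm [  1.7 -27.9 -35.1] turn [0. 0. 0.]
1.31 dp mm [  1.7 -32.1 -43.8] turn [0. 0. 0.]
1.38 dp mm [  1.7 -35.7 -52.9] turn [0. 0. 0.]
1.45 dp mm [  1.7 -38.6 -62.3] turn [0. 0. 0.]
1.52 dp mm [  1.7 -40.9 -72. ] turn [0. 0. 0.]
1.59 dp mm [  1.7 -42.4 -81.6] turn [0. 0. 0.]
1.66 dp mm [  1.8 -43.3 -90.4] turn [0. 0. 0.]
```

View pics/scene_5.png

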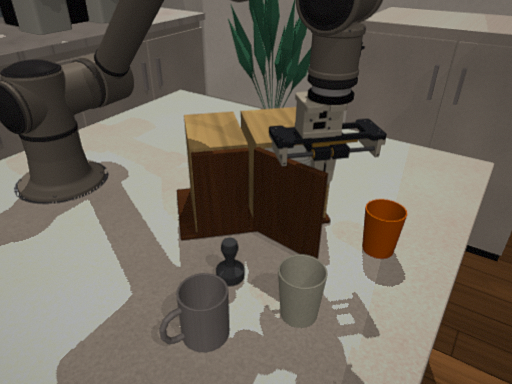

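The door follows the finger, its free edge now at (326,170). The objects are undisturbed, so I keep pushing.

Call:
move_arm(deltas=[{"dp": [0, -0.006, -0.0045], "turn": [0, 0, 0]}, {"dp": [0, -0.012, -0.0115], "turn": [0, 0, 0]}, {"dp": [0, -0.018, -0.019], "turn": [0, 0, 0]}, {"dp": [0, -0.023, -0.0265], "turn": [0, 0, 0]}, {"dp": [0, -0.028, -0.035], "turn": [0, 0, 0]}, {"dp": [0, -0.032, -0.044], "turn": [0, 0, 0]}, {"dp": [0, -0.0355, -0.053], "turn": [0, 0, 0]}, {"dp": [0, -0.0385, -0.0625], "turn": [0, 0, 0]}, {"dp": [0, -0.041, -0.069], "turn": [0, 0, 0]}, {"dp": [0, -0.041, -0.072], "turn": [0, 0, 0]}])

```text
time: 8.95
tool_pos: [0.6684, 0.0188, 0.1669]
tool_rot: [-1.632, 1.57, -0.854]
contact_force: [0.0, -0.0, -0.1]
opening: 0.0006
```

```bash
(cat st.py; cat <<'E'
snap("6")
for th in (1.52,1.57,1.6,1.65):
    print(round(th,2),end=" "); goto(door(th,.135,.0095*abs(np.cos(th))+.019*np.sin(th),.165))
E
)|python3 -
```

```text
8.95 [0.6684 0.0188 0.1669] [-0.0863  0.6544  1.168  -0.0003  1.3188 -0.8641] [ 0.0126 -0.0416 -0.1074] 0.0005536603224997014
tool y,z in (n,a,up) [-0.9998  0.006  -0.0005] [ 0.006   0.9998 -0.    ]
1.52 dp mm [ 1.8 -1.  -0.5] turn [0. 0. 0.]
1.57 dp mm [ 1.8 -2.1 -7.7] turn [0. 0. 0.]
1.6 dp mm [  1.8  -2.7 -11.5] turn [0. 0. 0.]
1.65 dp mm [  1.8  -3.4 -17.8] turn [0. 0. 0.]
```

View pics/scene_6.png

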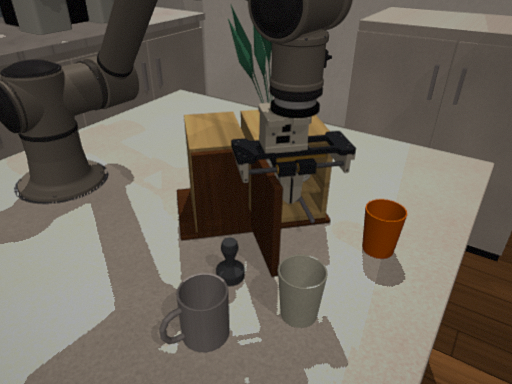

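View pics/top_6.png

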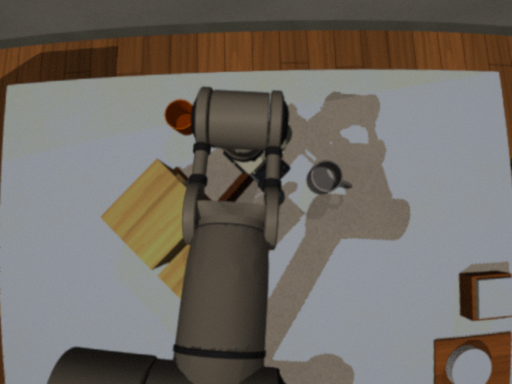

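The door is nearly square, its free edge at about (270–278,265), with the tamper and paper cup clear of it. One more slow nudge, then I back off and lift.

Call:
move_arm(deltas=[{"dp": [0, -0.001, -0.003], "turn": [0, 0, 0]}, {"dp": [0, -0.002, -0.006], "turn": [0, 0, 0]}, {"dp": [0, -0.002, -0.009], "turn": [0, 0, 0]}, {"dp": [0, -0.002, -0.011], "turn": [0, 0, 0]}, {"dp": [0, -0.002, -0.011], "turn": [0, 0, 0]}, {"dp": [0, -0.002, -0.004], "turn": [0, 0, 0]}, {"dp": [0, 0, 0.01], "turn": [0, 0, 0]}, {"dp": [0, 0, 0.022], "turn": [0, 0, 0]}, {"dp": [0, 0, 0.022], "turn": [0, 0, 0]}, {"dp": [0, 0, 0.022], "turn": [0, 0, 0]}])

```text
time: 10.05
tool_pos: [0.6842, 0.0355, 0.1664]
tool_rot: [2.828, 1.57, -2.676]
contact_force: [0.2, 0.1, 0.3]
opening: 0.0009
```

Call:
move_arm(deltas=[{"dp": [-0.03, 0, 0], "turn": [0, 0, 0]}, {"dp": [-0.07, 0, 0], "turn": [0, 0, 0]}, {"dp": [-0.11, 0, 0], "turn": [0, 0, 0]}, {"dp": [-0.13, 0, 0.03], "turn": [0, 0, 0]}, {"dp": [-0.13, 0, 0.07], "turn": [0, 0, 0]}, {"dp": [-0.13, 0, 0.1], "turn": [0, 0, 0]}, {"dp": [-0.13, 0, 0.1], "turn": [0, 0, 0]}, {"dp": [-0.13, 0, 0.1], "turn": [0, 0, 0]}, {"dp": [-0.13, 0, 0.1], "turn": [0, 0, 0]}])

```text
time: 10.95
tool_pos: [0.7549, 0.1043, 0.2972]
tool_rot: [-2.572, 1.57, -1.794]
contact_force: [-0.2, 0.1, 0.8]
opening: 0.0004
```

```bash
(cat st.py; cat <<'E'
snap("7")
z=np.load("scene_7.npz");P=cloud("scene",z["d"])
E
)|python3 -
```

```text
10.95 [0.7549 0.1043 0.2972] [ 0.0371  0.8502  0.4455 -0.0005  1.846  -0.7407] [-0.1926  0.1366  0.7665] 0.0004155929084102538
tool y,z in (n,a,up) [-0.9998  0.0064 -0.0003] [ 0.0064  0.9998 -0.0004]
```

View pics/scene_7.png

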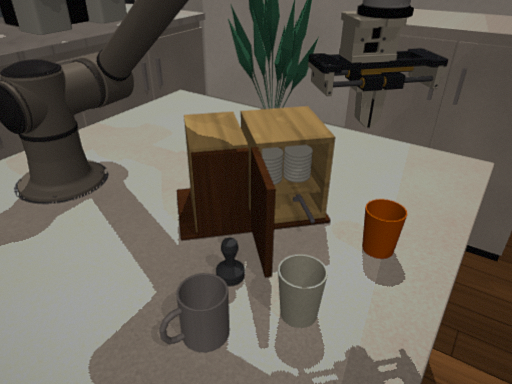

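View pics/top_7.png

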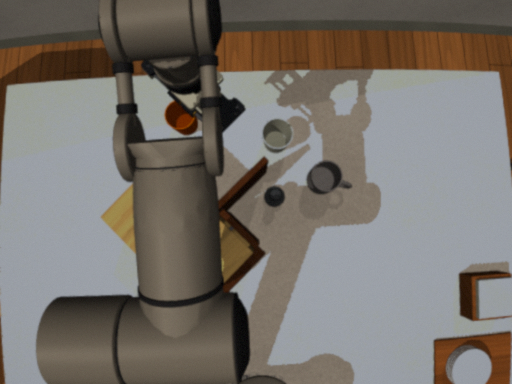

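The wide door stands open, its top edge running from (222,205) to (266,162) in the top view, and the robot is clear. Measuring the door angle and the shift of each object.

```bash
python3 - <<'E'
from h import *
np.set_printoptions(precision=4,suppress=True)
z=np.load("top_7.npz");P=cloud("top",z["d"]);hsv=cv2.cvtColor(z["p"],cv2.COLOR_RGB2HSV)
Q=P-Hg; A=Q@a3; N=Q@n3
m=(P[...,2]>.195)&(P[...,2]<.222)&(N>.035)&(N<.2)&(abs(A)<.06)
x,y=A[m],N[m]; k=np.polyfit(y,x,1); print("door px",m.sum(),"theta",np.pi/2-np.arctan(k[0]),"len",y.max())
z0=np.load("top_0.npz");P0=cloud("top",z0["d"])
s0=np.load("scene_0.npz");s7=np.load("scene_7.npz");S0=cloud("scene",s0["d"]);S7=cloud("scene",s7["d"])
for nm,c in(("tamper",(.587,-.051)),("mug",(.631,-.182)),("cup",(.741,-.061))):
    for a,b in((P0,P),(S0,S7)):
        o=[]
        for q in(a,b):
            g=(np.hypot(q[...,0]-c[0],q[...,1]-c[1])<.06)&(q[...,2]>.05)&(q[...,2]<.12); o+=[q[g].mean(0),q[g][:,2].max()]
        print(nm,o)
q=np.array([S7[v,u]-Hg for v in range(165,220,4) for u in range(200,243,4)]);q=q[~np.isnan(q[:,0])]
print("narrow",np.arctan(np.polyfit(q@a3,q@n3,1)[0]))
E
```

```text
door px 426 theta 1.6137534448275463 len 0.15893907256192724
tamper [array([ 0.5873, -0.0509,  0.0851]), np.float64(0.09207879207067726), array([ 0.5873, -0.0509,  0.0851]), np.float64(0.09236818379831746)]
tamper [array([ 0.5934, -0.0554,  0.0754]), np.float64(0.08672447564394548), array([ 0.5933, -0.0555,  0.0753]), np.float64(0.08683460002849308)]
mug [array([ 0.6305, -0.186 ,  0.0819]), np.float64(0.10112998145925622), array([ 0.6305, -0.1859,  0.0813]), np.float64(0.10028456208571379)]
mug [array([ 0.632 , -0.1834,  0.0754]), np.float64(0.09570356643088523), array([ 0.6322, -0.1834,  0.0754]), np.float64(0.09642742263838872)]
cup [array([ 0.7494, -0.0632,  0.0834]), np.float64(0.10555340201284602), array([ 0.7496, -0.0631,  0.083 ]), np.float64(0.10519466384249676)]
cup [array([ 0.741 , -0.0579,  0.0777]), np.float64(0.10046641165394349), array([ 0.7409, -0.058 ,  0.0775]), np.float64(0.10011869913486177)]
narrow 0.003651356915679623
```

The door is at 1.61 rad, the narrow door is shut, and the objects have moved by less than 1 mm. Handing in.

```bash
python3 -c "
from cell import robot
print(robot.hand_in())"
```

```text
the job is handed in; nothing more can be done
None
```

I opened the wide cupboard as asked and handed the job in at about 11 s; the hand-in gives no verdict.

- **Press:** With the fingers shut, I pressed the wide door near its free edge until it met its inner stop. The force rose to about 10 N there, after about 4 N while the door was moving in.
- **Ajar:** I pulled back at once and the door sprang open by itself to 0.44 rad (camera depth), with the gripper clear of it.
- **Push:** I lowered the fingers behind the door, pushed it slowly round to square, then backed off and lifted away.

**Last checks before hand-in:**
- The wide door stands at about 1.61 rad.
- The narrow door is shut, at about 0.00 rad.
- The tamper, steel mug and paper cup are upright and moved less than 1 mm in both views.
- The gripper is well clear, with wrist force at noise level.

No check failed or disagreed. I did not measure the door's speed separately, but it was left after a slow nudge and there was about 1 s between backing off and the last picture.

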